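# Next weight of the scale check

## Robot

A 6-joint arm with a two-finger parallel gripper is mounted at the origin on a cart in front of the work surface, level with it; the furniture and walls round the work are solid. World frame = base frame: x ahead of the robot, y to its left, z up, the work surface at z = 0. Lengths are in m, angles in rad, forces in N, time in s.
With the tool pointing down it reaches from about 0.3 to 0.875 m from the base axis. Payload 6.4 kg.
Tool frame: the origin (TCP) lies at the very end of the fingers, on their centre line; the grasp point (between the pads) lies 19 mm behind it; z points along the fingers, y is the line along which they close (so a half turn about z gives the same grasp; the last joint's range is limited). The gripper opens to 85 mm and grips with 20 to 120 N. Pads are 22 mm wide; open, the fingers measure 114 mm over their backs; the gripper's body (76 mm by 85 mm) begins 54 mm behind the grasp point. The pads swing forward as they close: fully open they stand 13 mm farther back than shut.
Start: joints at [-1.516, 0.181, 1.607, -0, 1.354, -0.206], TCP at [0.148, -0.556, 0.231] pointing down, gripper open.
Joint ranges: [-2.99, 2.99], [-0.89, 2.07], [0.3, 2.58], [-1.14, 4.28], [0, 2.63], [-3.12, 3.12]. Speed limits (rad/s): [2.57, 2.57, 3.01, 3.14, 3.14, 3.14].

## Interface

Orientations are given as a unit quaternion [w, x, y, z].
In Python, from bench import * gives the robot as it stands. The module is installed in compiled form; this text tells all that it offers.
- The arm moves only by the tool arm_command, never from a script. Its arguments are lists of equal length, an entry for each row: "dp": the shift along the tool's x, y, z in units of 0.25 m (1.0 is 0.25 m), a list of three; "turn": the turn, a rotation vector about the tool's x, y, z in units of 30 degrees (1.0 is 30 degrees), a list of three; "jaw": the opening, from 0 (shut) to 1 (fully open). A call has 1 to 5 rows; each row is the pose to reach, as a shift and turn from the pose commanded when the call began, along the tool's axes at that moment; what a row does not reach only later rows make up. A row lasts 1/8 s, in which the tool goes at most 62.5 mm and 10.7 degrees, less where a joint would pass 70% of its speed; a pose out of reach is approached as far as the arm can. A call with a number of a shift or a turn outside -1 to 1 is refused whole. A call with a gripper value outside its range is refused whole. The fingers move at their own pace and stop on an object; the grip force is fixed at half the most. Time passes only in rows, so rows that repeat a pose let the fingers close. It gives the time, the measured TCP pose, the force, the opening and the grip force at its end, in the units of the state.
- get_obs(): the state, without advancing time (a new reading comes with each control period).
- camera(name): name is "scene" or "top"; returns the picture (384x512x3 uint8, blue, green, red); there is no depth.
- get_calibration(name): a dict with "camera_matrix" (3x3 intrinsics, pixels), "R" (3x3) and "t" (3): a world point X has camera coordinates R X + t. Camera axes: x right, y down, z forward; pixel columns grow to the right and rows downward; lengths in m; the calibration is good to about 2 mm. A picture is of the moment at which its call begins. get_calibration takes no time and is no camera call.
- hand_in(): hands the job in; it is judged then, once.
The state is a dict: "time_s": time; "q": joint angles; "dq": joint speeds; "joint_efforts": joint torques, N m; "eef_pos": TCP position; "eef_rot": TCP orientation; "wrist_force": force on the tool from outside, world axes, zero at the start; "torque": the same for the moment, N m; "opening": opening from 0.0 (shut) to 1.0 (fully open); "grasp_force": force on a finger pad.
Only numpy, scipy, OpenCV 4.12 (cv2) and the standard library are available. Lean on these libraries where they do the work, as an engineer would, in place of code of your own. Each camera call takes 0.05 s, during which the arm holds its last target. There are 200 camera calls.

## Task

We are checking the bench scale with three steel weights, and the large one has just been read. Now it is the medium weight's turn: stand it alone in the middle of the scale's round pan, set down gently, since the scale must not have a weight dropped on it or be pressed hard, and put the large and the small weight away, each fully down in its own case, the one whose well is made for it. The medium and the small weight were put down in wrong, too large cases, so one has to be parked on a free spot on the way; finish with all three upright and let go, and leave the sample jar and the tape roll where they are.

Things in the scene. Friction and masses are not known exactly. Their poses are not given: they have to be found in the camera images.
- weight_large: Large calibration weight: polished steel cylinder 38 mm in diameter and 46 mm high, with a thin neck and a knob (22 mm in diameter) on top, 63 mm high in all; 500 g. Stands upright; at the start it stands on the scale's pan. Origin: centre of its underside, z up along its axis. Can be gripped round the cylinder or by the knob.
- weight_medium: Medium calibration weight: the same shape, cylinder 28 mm in diameter and 34 mm high, knob 17 mm in diameter, 46 mm high in all; 200 g. At the start it stands upright in the large case, which is not its own, a few mm off the middle. Origin: centre of its underside, z up.
- weight_small: Small calibration weight: the same shape, cylinder 18 mm in diameter and 22 mm high, knob 12 mm in diameter, 31 mm high in all; 50 g. At the start it stands upright in the medium case, which is not its own, a few mm off the middle. Origin: centre of its underside, z up.
- case_large: Base of the large weight's case: low round black plastic cup, 64 mm outside, 11 mm high, with a round well open at the top, 48 mm in diameter, its floor 5 mm above the worktop (6 mm deep). It does not shift on the worktop. Origin: centre of its underside, on the worktop, z up. The tall black covers of the cases stand together farther back on the right and are not needed.
- case_medium: Base of the medium weight's case: the same shape, 53.5 mm outside, well 37.5 mm in diameter; same heights (11 mm rim, floor at 5 mm).
- case_small: Base of the small weight's case: the same shape, 43.5 mm outside, well 27.5 mm in diameter; same heights (11 mm rim, floor at 5 mm). Empty at the start.
- bench_scale: The bench scale: low white box, 230 x 180 mm, its casing 41 mm high, with a display and keys at its near end and the round pan at its far end. It does not shift. Origin: centre of its underside, on the worktop; x points away from the display end, to which it is turned within 0.2 rad of straight ahead.
- pan (a point): Centre of the top of the bench scale's round metal pan: 37 mm farther along the scale's x than its origin. The pan is a flat disc about 130 mm in diameter; its top is 52 mm above the worktop. It does not give.
- sample_jar_6: Bystander: small white screw-cap jar, 44 mm in diameter, 60 mm high, standing loose on the worktop to the right of the scale, among the cases. Origin: centre of its underside. Not to be moved.
- tape_roll: Bystander: roll of tape lying flat, 96 mm in diameter, 25 mm high, loose on the worktop at the right. Origin: centre of its underside. Not to be moved.
Mind the look-alikes: they are no part of the job. What is shaped like the case_small but blue or orange is not meant.

How it is judged:
By the outcome, as a careful person would: the job done as asked, in the order asked, and still so for the second after the job is handed in, with the robot touching nothing.
It also fails if it takes over 99 s, if anything falls off the work surface, if the arm or the gripper's body presses on something with over 40 N, if the wrist force passes 120 N, or if a joint passes its speed limit or range.

## Working session

There is one attempt and no reset: what is moved stays moved. The work goes in short steps, Python scripts to look and compute and a tool call to move; the robot and the scene stay as the last step left them, time stands still between calls to the robot, and variables do not carry over. Pictures are saved under pics/ and viewed, at most 14 in all, crops included, and the job is handed in when it is done.

Besides the shell and the picture viewer there is one more tool, called as name(argument=value, ...), one argument or row to a line, values as JSON. arm_command: Moves the arm, as the interface text tells. Its arguments: {"type":"object","properties":{"dp":{"type":"array"},"turn":{"type":"array"},"jaw":{"type":"array"}},"required":["dp","turn","jaw"]}

```bash
mkdir -p pics; python3 - <<'E'
from bench import *
import cv2, numpy as np
np.set_printoptions(precision=4,suppress=True)
for n in("scene","top"):
    im=camera(n); cv2.imwrite(f"pics/{n}0.png",im)
    c=get_calibration(n); print(n,c["camera_matrix"],c["R"],c["t"],-c["R"].T@c["t"])
    cv2.imwrite(f"pics/{n}0x.png",cv2.resize(im,(800,600),interpolation=cv2.INTER_CUBIC))
print(get_obs())
E
```

```text
scene [[367.4096   0.     258.4088]
 [  0.     367.4096 194.9858]
 [  0.       0.       1.    ]] [[-0.6934 -0.7203  0.0191]
 [-0.4055  0.3682 -0.8367]
 [ 0.5956 -0.5879 -0.5474]] [0.2937 0.3364 0.7859] [-0.128   0.5497  0.706 ]
top [[357.6789   0.     256.3647]
 [  0.     357.6789 188.3876]
 [  0.       0.       1.    ]] [[ 0.0246 -0.9997 -0.0059]
 [-0.9953 -0.0239 -0.0943]
 [ 0.0941  0.0082 -0.9955]] [-0.1185  0.5773  0.8999] [ 0.4928 -0.112   0.9496]
{'time_s': 0.1, 'q': array([-1.5163,  0.1815,  1.6079,  0.    ,  1.3538, -0.2063]), 'dq': array([ 0.0012, -0.0025, -0.0019,  0.0003,  0.0004,  0.0017]), 'joint_efforts': array([  0.0007, -44.5878, -35.2241,  -0.0003,   0.0041,   0.    ]), 'eef_pos': array([ 0.1483, -0.5551,  0.2305]), 'eef_rot': array([-0.0008,  0.9915,  0.13  ,  0.0001]), 'wrist_force': array([ 0.5602,  0.364 , -0.536 ]), 'torque': array([0.006 , 0.0466, 0.0078]), 'grasp_force': 0.0, 'opening': 1.001977908258049}
```

View pics/scene0x.png

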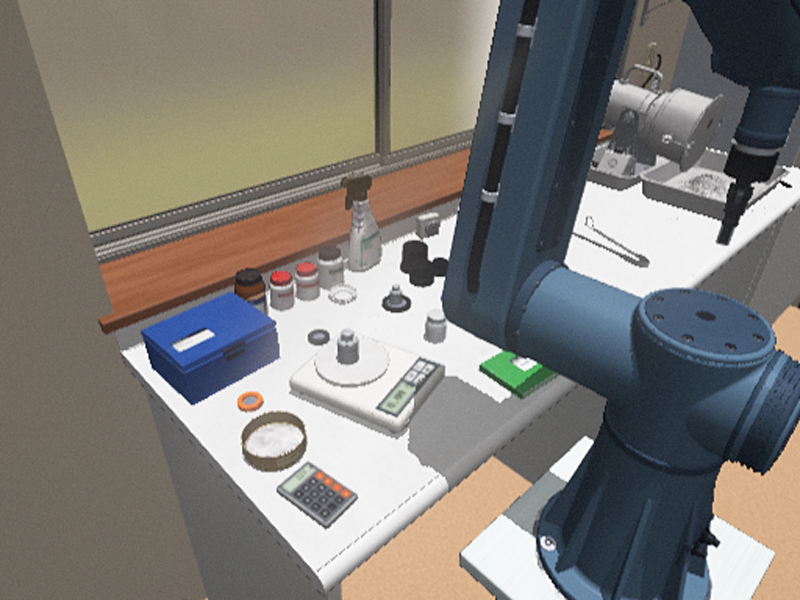

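View pics/top0x.png

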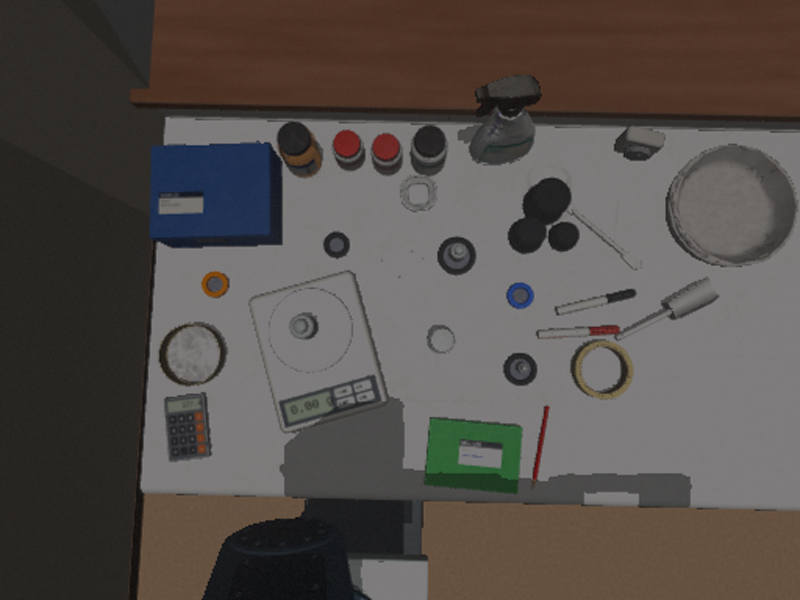

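Top view (800x600 scale): the large weight is on the scale at (303,326), the medium in the large case at (457,255), the small in the medium case at (520,369), and the black empty small case at (336,244). In the scene view the medium case is behind the arm. Next I'll crop and measure.

```bash
python3 - <<'E'
import cv2, numpy as np
t=cv2.imread("pics/top0.png"); s=cv2.imread("pics/scene0.png")
def crop(im,cx,cy,w=44,h=50):
    x0,y0=int(cx-w/2),int(cy-h/2); c=im[y0:y0+h,x0:x0+w]
    c=cv2.resize(c,None,fx=6,fy=6,interpolation=cv2.INTER_CUBIC)
    c=cv2.convertScaleAbs(c,alpha=1.3)
    for k in range(0,w,10): cv2.putText(c,str(x0+k),(k*6,8),0,.3,(0,0,255)); cv2.line(c,(k*6,8),(k*6,14),(0,0,255))
    for k in range(0,h,10): cv2.putText(c,str(y0+k),(0,k*6+4),0,.3,(0,0,255))
    return c
k=1/1.5625
a=np.hstack([crop(t,303*k,322*k),crop(t,457*k,252*k),crop(t,520*k,366*k)])
b=np.hstack([crop(t,336*k,244*k),crop(s,347*k,348*k),crop(s,396*k,298*k)])
cv2.imwrite("pics/m1.png",np.vstack([a,b]))
E
```

```text
(no output)
```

View pics/m1.png

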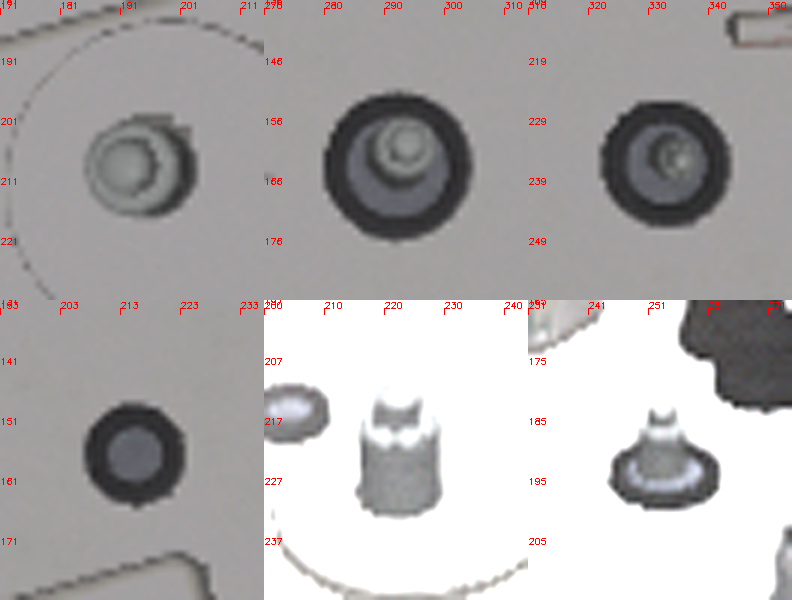

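The crops clearly show each knob: large at about (191.7,208.6), medium (292.9,159.6) and small (334.8,235.1) in top pixels. The dark rims can be segmented.

```bash
cat > h.py <<'E'
import cv2, numpy as np
from bench import *
np.set_printoptions(precision=4,suppress=True)
C={n:get_calibration(n) for n in("scene","top")}
def ray(n,u,v):
    c=C[n]; d=c["R"].T@np.linalg.solve(c["camera_matrix"],[u,v,1]); return -c["R"].T@c["t"],d/np.linalg.norm(d)
def at(n,u,v,z):
    o,d=ray(n,u,v); return o+d*(z-o[2])/d[2]
def proj(n,X):
    c=C[n]; p=c["camera_matrix"]@(c["R"]@np.asarray(X)+c["t"]); return p[:2]/p[2]
def tri(a,b):
    (o1,d1),(o2,d2)=ray("top",*a),ray("scene",*b)
    s=np.linalg.lstsq(np.c_[d1,-d2],o2-o1,rcond=None)[0]; p,q=o1+s[0]*d1,o2+s[1]*d2
    return (p+q)/2,np.linalg.norm(p-q)
def blob(n,im,u,v,thr,r=45):
    g=cv2.cvtColor(im,cv2.COLOR_BGR2GRAY); m=(g<thr).astype(np.uint8)
    k,l,st,ce=cv2.connectedComponentsWithStats(m)
    ys,xs=np.mgrid[:g.shape[0],:g.shape[1]]
    i=min((i for i in range(1,k) if st[i,4]>40),key=lambda i:np.hypot(*(st[i,:2]+st[i,2:4]/2-(u,v))))
    c=cv2.findContours((l==i).astype(np.uint8),cv2.RETR_EXTERNAL,cv2.CHAIN_APPROX_NONE)[0][0]
    return cv2.fitEllipse(cv2.convexHull(c)),st[i]
E
python3 - <<'E'
from h import *
t=cv2.imread("pics/top0.png"); s=cv2.imread("pics/scene0.png")
k=1/1.5625
P={}
for nm,u,v in(("large",457,255),("medium",520,369),("small",336,244)):
    e,st=blob("top",t,u*k,v*k,75); P[nm]=e[0]; print(nm,e,at("top",*e[0],.008)," width m",(max(e[1])+1)*.945/357.7)
for nm,u,v in(("large",396,303),("small",318,337)):
    e,st=blob("scene",s,u*k,v*k,130); print("scene",nm,e,tri(P[nm],e[0]))
print("knobs: large",at("top",191.7,208.6,.115),tri((191.7,208.6),(221.8,213)))
print("med",at("top",292.9,159.6,.051),tri((292.9,159.6),(252.9,182.9)))
print("small",at("top",334.8,235.1,.036))
# pan: dark thin line
g=cv2.cvtColor(t,cv2.COLOR_BGR2GRAY).astype(float)
c=np.array([311*k,330*k]); 
for it in range(4):
    pts=[]
    for a in np.linspace(0,2*np.pi,180,endpoint=False):
        rs=np.arange(22,31,.2); xy=c[:,None]+np.array([[np.cos(a)],[np.sin(a)]])*rs
        val=cv2.remap(g.astype(np.float32),xy[0].astype(np.float32)[None],xy[1].astype(np.float32)[None],cv2.INTER_LINEAR)[0]
        j=val.argmin()
        if val[j]<np.median(val)-12: pts.append(xy[:,j])
    e=cv2.fitEllipse(np.array(pts,np.float32)); c=np.array(e[0])
print("pan",len(pts),e,at("top",*c,.050))
q=np.array([at("top",u*k,v*k,.041) for u,v in((249,300),(354,271),(386,401),(282,432))]); print(q,q.mean(0))
d=(q[0]+q[1]-q[2]-q[3]); d/=np.linalg.norm(d); print("yaw",np.arctan2(d[1],d[0]),"pan from box",q.mean(0)+.037*d)
print("jar",at("top",441*k,338*k,.06))
E
```

```text
large ((291.7735290527344, 163.27005004882812), (24.118982315063477, 24.342453002929688), 134.6932373046875) [ 0.6512 -0.1968  0.008 ]  width m 0.06695168601556767
medium ((332.4073791503906, 235.77371215820312), (20.703969955444336, 21.532873153686523), 122.70665740966797) [ 0.4625 -0.3056  0.008 ]  width m 0.059529116942224666
small ((215.0043182373047, 156.28575134277344), (16.22249984741211, 16.892929077148438), 169.50485229492188) [0.6652 0.0082 0.008 ]  width m 0.0472709476597855
scene large ((253.14796447753906, 193.49610900878906), (12.359055519104004, 18.359947204589844), 94.3721694946289) (array([ 0.6524, -0.1962,  0.0057]), np.float64(0.0023229190489349742))
scene small ((203.56640625, 215.56704711914062), (9.222402572631836, 13.71058177947998), 86.9544448852539) (array([0.6663, 0.0091, 0.0044]), np.float64(0.0012031936610909168))
knobs: large [0.5207 0.0446 0.115 ] (array([0.5217, 0.0463, 0.1103]), np.float64(0.0024349271539735283))
med [ 0.6534 -0.1956  0.051 ] (array([ 0.6543, -0.1954,  0.0486]), np.float64(0.0012488787134644515))
small [ 0.4652 -0.3059  0.036 ]
pan 126 ((197.72218322753906, 209.903564453125), (53.39887237548828, 56.7067756652832), 154.9210205078125) [0.52   0.0415 0.05  ]
[[ 0.5635  0.1428  0.041 ]
 [ 0.6153 -0.0272  0.041 ]
 [ 0.4063 -0.0854  0.041 ]
 [ 0.3533  0.0794  0.041 ]] [0.4846 0.0274 0.041 ]
yaw 0.28233898983969297 pan from box [0.5201 0.0377 0.041 ]
jar [ 0.5089 -0.1705  0.06  ]
```

Heights match the text (knobs at 0.110 against 0.115 m and 0.049 against 0.051 m). My plan is to park the medium weight, put the large in its case, put the medium on the pan, then move the small to its case.

```bash
cat > go.py <<'E'
import sys; from h import *
from scipy.spatial.transform import Rotation as R
o=get_obs(); q=o["eef_rot"]; M=R.from_quat([q[1],q[2],q[3],q[0]]).as_matrix()
p=o["eef_pos"]
for a in sys.argv[1:]:
    T=np.array(eval("["+a+"]")); print(a,"units",M.T@(T-p)/.25); p=T
print("tilt z",M[:,2],"y",M[:,1],o["eef_pos"],o["opening"],o["time_s"])
E
python3 go.py .4,-.375,.23 .654,-.1955,.16 .654,-.1955,.02
```

```text
.4,-.375,.23 units [ 1.1586 -0.4363  0.003 ]
.654,-.1955,.16 units [ 1.1667 -0.4313  0.281 ]
.654,-.1955,.02 units [-0.0002  0.0008  0.56  ]
tilt z [-0.0001  0.0015 -1.    ] y [ 0.2579 -0.9662 -0.0015] [ 0.1483 -0.5551  0.2305] 1.001977908258049 0.1
```

arm_command(
  dp=[
    [0.2,-0.08,0],
    [0.4,-0.15,0],
    [0.6,-0.22,0],
    [0.8,-0.3,0],
    [1.0,-0.37,0],
  ],
  turn=[
    [0,0,0],
    [0,0,0],
    [0,0,0],
    [0,0,0],
    [0,0,0],
  ],
  jaw=[1,1,1,1,1],
)

```text
time_s: 0.72
eef_pos: [0.367, -0.4003, 0.231]
eef_rot: [-0.0, 0.992, 0.13, -0.0]
wrist_force: [0.7, -0.4, 0.3]
opening: 0.997
grasp_force: 0.0
```

arm_command(
  dp=[
    [0.2,-0.08,0],
    [0.4,-0.15,0],
    [0.6,-0.22,0],
    [0.8,-0.3,0],
    [1.0,-0.37,0],
  ],
  turn=[
    [0,0,0],
    [0,0,0],
    [0,0,0],
    [0,0,0],
    [0,0,0],
  ],
  jaw=[1,1,1,1,1],
)

```text
time_s: 1.35
eef_pos: [0.5847, -0.2465, 0.2308]
eef_rot: [-0.0, 0.992, 0.13, -0.0]
wrist_force: [0.1, -1.0, -0.0]
opening: 0.999
grasp_force: 0.0
```

arm_command(
  dp=[
    [0.1,-0.04,0],
    [0.2,-0.08,0.1],
    [0.325,-0.128,0.28],
    [0.325,-0.128,0.28],
    [0.325,-0.128,0.28],
  ],
  turn=[
    [0,0,0],
    [0,0,0],
    [0,0,0],
    [0,0,0],
    [0,0,0],
  ],
  jaw=[1,1,1,1,1],
)

```text
time_s: 1.98
eef_pos: [0.6538, -0.1963, 0.1615]
eef_rot: [0.0, 0.991, 0.13, -0.0]
wrist_force: [-0.1, 0.1, 0.9]
opening: 1.0
grasp_force: 0.0
```

```bash
python3 go.py .654,-.1955,.019; python3 - <<'E'
from h import *
s=camera("scene"); cv2.imwrite("pics/s1.png",s)
p=proj("scene",[.4625,-.3056,.008]); print(p)
x,y=map(int,p); c=s[y-50:y+50,max(0,x-65):x+65]
cv2.imwrite("pics/s1c.png",cv2.resize(c,None,fx=6,fy=6,interpolation=cv2.INTER_CUBIC)); print(x-65,y-50)
E
```

```text
.654,-.1955,.019 units [ 0.0019 -0.0032  0.5701]
tilt z [-0.0004 -0.0003 -1.    ] y [ 0.2582 -0.9661  0.0002] [ 0.6538 -0.1963  0.1615] 0.9997437750713203 1.975
[315.8271 203.7947]
250 153
```

View pics/s1c.png

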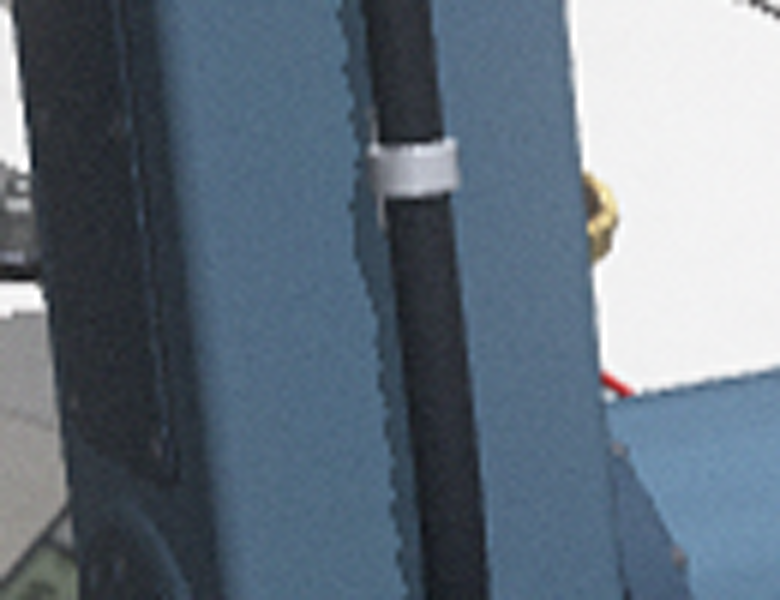

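The arm hides the medium case here, so I'll look again later. Pose accuracy is good, so I'm descending on the medium weight.

arm_command(
  dp=[
    [0,0,0.15],
    [0,0,0.3],
    [0,0,0.45],
    [0,0,0.56],
    [0,0,0.56],
  ],
  turn=[
    [0,0,0],
    [0,0,0],
    [0,0,0],
    [0,0,0],
    [0,0,0],
  ],
  jaw=[1,1,1,1,1],
)

```text
time_s: 2.65
eef_pos: [0.6527, -0.1967, 0.0208]
eef_rot: [-0.001, 0.992, 0.129, -0.001]
wrist_force: [-0.6, 0.1, 0.1]
opening: 0.999
grasp_force: 0.0
```

arm_command(
  dp=[
    [0,0,0],
    [0,0,0],
    [0,0,0],
    [0,0,0],
    [0,0,0],
  ],
  turn=[
    [0,0,0],
    [0,0,0],
    [0,0,0],
    [0,0,0],
    [0,0,0],
  ],
  jaw=[0.6,0.5,0.4,0.3,0.2],
)

```text
time_s: 3.28
eef_pos: [0.6547, -0.1965, 0.0229]
eef_rot: [0.001, 0.992, 0.13, 0.001]
wrist_force: [-1.8, -0.5, 6.2]
opening: 0.306
grasp_force: 58.5
```

arm_command(
  dp=[
    [0,0,0],
    [0,0,0],
    [0,0,0],
    [0,0,0],
    [0,0,0],
  ],
  turn=[
    [0,0,0],
    [0,0,0],
    [0,0,0],
    [0,0,0],
    [0,0,0],
  ],
  jaw=[0.1,0,0,0,0],
)

```text
time_s: 3.9
eef_pos: [0.6547, -0.1965, 0.0229]
eef_rot: [0.001, 0.991, 0.13, 0.001]
wrist_force: [-2.5, -0.2, 6.7]
opening: 0.305
grasp_force: 58.5
```

Gripped. Lifting and parking it at about (0.64, -0.11).

arm_command(
  dp=[
    [0,0,-0.05],
    [0,0,-0.12],
    [0,0,-0.2],
    [0,0,-0.2],
    [0.0,0,-0.2],
  ],
  turn=[
    [0,0,0],
    [0,0,0],
    [0,0,0],
    [0,0,0],
    [0,0,0],
  ],
  jaw=[0,0,0,0,0],
)

```text
time_s: 4.53
eef_pos: [0.6538, -0.1959, 0.0714]
eef_rot: [-0.0, 0.992, 0.13, 0.0]
wrist_force: [-1.0, 0.7, -1.8]
opening: 0.303
grasp_force: 59.3
```

arm_command(
  dp=[
    [0.01,-0.1,0],
    [0.02,-0.2,0],
    [0.03,-0.3,0],
    [0.032,-0.35,0],
    [0.032,-0.35,0],
  ],
  turn=[
    [0,0,0],
    [0,0,0],
    [0,0,0],
    [0,0,0],
    [0,0,0],
  ],
  jaw=[0,0,0,0,0],
)

```text
time_s: 5.15
eef_pos: [0.639, -0.108, 0.0714]
eef_rot: [0.0, 0.991, 0.131, -0.0]
wrist_force: [0.9, -0.6, -1.3]
opening: 0.298
grasp_force: 59.4
```

```bash
python3 go.py .640,-.11,.018; python3 - <<'E'
from h import *
s=camera("scene"); print(get_obs()["grasp_force"])
p=proj("scene",[.64,-.11,.06]); x,y=map(int,p)
cv2.imwrite("pics/s2c.png",cv2.resize(s[y-40:y+40,x-50:x+50],None,fx=6,fy=6,interpolation=cv2.INTER_CUBIC)); print(x-50,y-40)
E
```

```text
.640,-.11,.018 units [0.002  0.0088 0.2134]
tilt z [-0.0001 -0.0001 -1.    ] y [ 0.2598 -0.9657  0.    ] [ 0.639  -0.108   0.0714] 0.298327605300653 5.15
59.385665422305465
187 150
```

View pics/s2c.png

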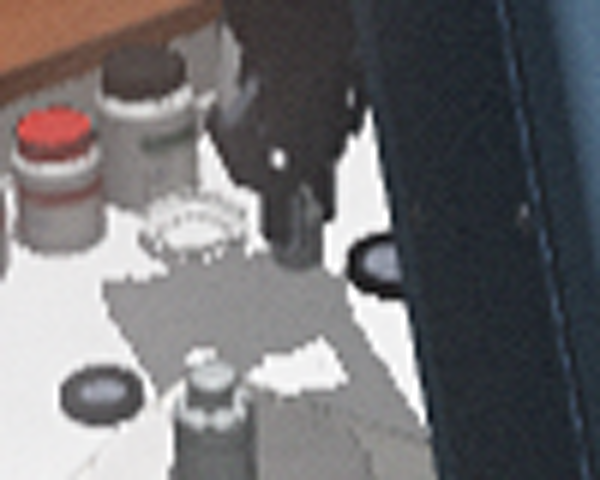

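The medium weight hangs upright in the fingers, its underside at crop (295,268), and the large case is now empty. Lowering slowly.

arm_command(
  dp=[
    [0,0,0.08],
    [0,0,0.15],
    [0,0,0.19],
    [0,0,0.2],
    [0,0,0.2],
  ],
  turn=[
    [0,0,0],
    [0,0,0],
    [0,0,0],
    [0,0,0],
    [0,0,0],
  ],
  jaw=[0,0,0,0,0],
)

```text
time_s: 5.82
eef_pos: [0.6392, -0.1096, 0.0212]
eef_rot: [-0.0, 0.992, 0.13, -0.0]
wrist_force: [0.2, 0.2, -1.8]
opening: 0.302
grasp_force: 59.4
```

arm_command(
  dp=[
    [0,0,0.004],
    [0,0,0.008],
    [0,0,0.012],
    [0,0,0.012],
  ],
  turn=[
    [0,0,0],
    [0,0,0],
    [0,0,0],
    [0,0,0],
  ],
  jaw=[0,0,0,0],
)

```text
time_s: 6.32
eef_pos: [0.6391, -0.1093, 0.0183]
eef_rot: [-0.0, 0.992, 0.13, 0.0]
wrist_force: [-0.2, 0.1, -2.0]
opening: 0.295
grasp_force: 59.4
```

arm_command(
  dp=[
    [0,0,0.004],
    [0,0,0.006],
    [0,0,0.008],
    [0,0,0.008],
  ],
  turn=[
    [0,0,0],
    [0,0,0],
    [0,0,0],
    [0,0,0],
  ],
  jaw=[0,0,0,0],
)

```text
time_s: 6.82
eef_pos: [0.6394, -0.1095, 0.0179]
eef_rot: [0.0, 0.991, 0.13, 0.0]
wrist_force: [-5.4, 0.8, 9.2]
opening: 0.301
grasp_force: 60.5
```

Contact is at TCP 0.018, as predicted. Releasing and going to the large weight.

arm_command(
  dp=[
    [0,0,-0.004],
    [0,0,-0.004],
    [0,0,-0.004],
    [0,0,-0.004],
    [0,0,-0.004],
  ],
  turn=[
    [0,0,0],
    [0,0,0],
    [0,0,0],
    [0,0,0],
    [0,0,0],
  ],
  jaw=[0.4,0.6,0.7,0.7,0.7],
)

```text
time_s: 7.45
eef_pos: [0.6391, -0.1094, 0.0172]
eef_rot: [-0.0, 0.992, 0.13, -0.0]
wrist_force: [-0.4, -0.8, -0.8]
opening: 0.701
grasp_force: 0.0
```

arm_command(
  dp=[
    [0,0,-0.15],
    [0,0,-0.3],
    [0,0,-0.5],
    [0,0,-0.6],
    [0,0,-0.6],
  ],
  turn=[
    [0,0,0],
    [0,0,0],
    [0,0,0],
    [0,0,0],
    [0,0,0],
  ],
  jaw=[0.7,0.7,1,1,1],
)

```text
time_s: 8.07
eef_pos: [0.6408, -0.11, 0.1703]
eef_rot: [0.001, 0.992, 0.13, 0.002]
wrist_force: [1.2, 0.3, -1.3]
opening: 0.998
grasp_force: 0.0
```

```bash
python3 go.py .521,.0453,.17 .521,.0453,.074; python3 - <<'E'
from h import *
t=camera("top"); s=camera("scene");cv2.imwrite("pics/t3.png",t);cv2.imwrite("pics/s3.png",s)
x,y=map(int,proj("scene",[.6,-.05,.03]))
a=cv2.resize(s[y-50:y+50,x-66:x+66],None,fx=5,fy=5,interpolation=cv2.INTER_CUBIC); print(x-66,y-50)
cv2.imwrite("pics/s3c.png",a)
E
```

```text
.521,.0453,.17 units [-0.3027 -0.7238 -0.0025]
.521,.0453,.074 units [-0.0018 -0.0012  0.384 ]
tilt z [ 0.0053 -0.0019 -1.    ] y [ 0.2579 -0.9662  0.0032] [ 0.6408 -0.11    0.1703] 0.9978708939369574 8.075
165 160
```

View pics/s3c.png

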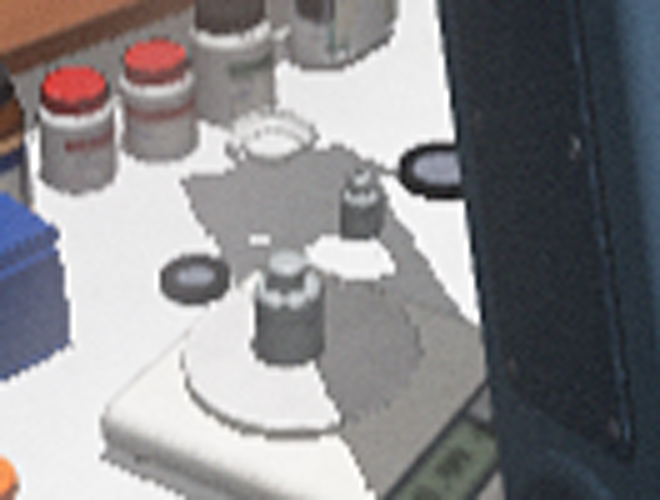

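The medium weight stands upright at crop (363,210), the large one on the pan at (290,310), and the large case is empty. Going to the large weight.

arm_command(
  dp=[
    [-0.08,-0.18,0],
    [-0.15,-0.37,0],
    [-0.23,-0.55,0],
    [-0.303,-0.723,0],
    [-0.303,-0.723,0],
  ],
  turn=[
    [0,0,0],
    [0,0,0],
    [0,0,0],
    [0,0,0],
    [0,0,0],
  ],
  jaw=[1,1,1,1,1],
)

```text
time_s: 8.8
eef_pos: [0.5161, 0.0481, 0.1651]
eef_rot: [-0.001, 0.991, 0.132, -0.002]
wrist_force: [0.6, -0.1, 0.4]
opening: 0.999
grasp_force: 0.0
```

```bash
python3 go.py .521,.0453,.07; python3 -c "
from h import *
print(at('scene',225.4,228.6,.051), tri((191.7,208.6),(222.2,212.0)))"
```

```text
.521,.0453,.07 units [0.0177 0.017  0.3802]
tilt z [-0.0048  0.0011 -1.    ] y [ 0.261  -0.9653 -0.0023] [0.5161 0.0481 0.1651] 0.9994781508104003 8.8
[0.5219 0.0372 0.051 ] (array([0.5213, 0.0455, 0.1135]), np.float64(0.0017644446687906108))
```

arm_command(
  dp=[
    [0,0,0.08],
    [0,0,0.15],
    [0,0,0.2],
    [0,0,0.2],
    [0,0,0.2],
  ],
  turn=[
    [0,0,0],
    [0,0,0],
    [0,0,0],
    [0,0,0],
    [0,0,0],
  ],
  jaw=[1,1,1,1,1],
)

```text
time_s: 9.43
eef_pos: [0.5197, 0.0454, 0.1175]
eef_rot: [0.0, 0.992, 0.13, 0.0]
wrist_force: [-0.1, 0.3, 0.2]
opening: 1.002
grasp_force: 0.0
```

```bash
python3 go.py .521,.0453,.07
```

```text
.521,.0453,.07 units [0.0048 0.0018 0.1901]
tilt z [ 0.0004 -0.     -1.    ] y [ 0.2575 -0.9663  0.0001] [0.5197 0.0454 0.1175] 1.0018732764440663 9.425
```

arm_command(
  dp=[
    [0.004,0,0.06],
    [0.004,0,0.12],
    [0.004,0.002,0.17],
    [0.004,0.002,0.19],
    [0.004,0.002,0.19],
  ],
  turn=[
    [0,0,0],
    [0,0,0],
    [0,0,0],
    [0,0,0],
    [0,0,0],
  ],
  jaw=[1,1,1,1,0.8],
)

```text
time_s: 10.05
eef_pos: [0.5201, 0.0455, 0.0692]
eef_rot: [-0.0, 0.992, 0.13, -0.001]
wrist_force: [0.0, -0.6, -0.6]
opening: 0.816
grasp_force: 0.0
```

arm_command(
  dp=[
    [0,0,0],
    [0,0,0],
    [0,0,0],
    [0,0,0],
    [0,0,0],
  ],
  turn=[
    [0,0,0],
    [0,0,0],
    [0,0,0],
    [0,0,0],
    [0,0,0],
  ],
  jaw=[0.7,0.6,0.5,0.4,0.3],
)

```text
time_s: 10.68
eef_pos: [0.5208, 0.0453, 0.0705]
eef_rot: [0.0, 0.992, 0.13, 0.0]
wrist_force: [-1.1, 0.5, 6.7]
opening: 0.422
grasp_force: 60.1
```

arm_command(
  dp=[
    [0,0,0],
    [0,0,0],
    [0,0,0],
  ],
  turn=[
    [0,0,0],
    [0,0,0],
    [0,0,0],
  ],
  jaw=[0.1,0,0],
)

```text
time_s: 11.05
eef_pos: [0.5208, 0.0453, 0.0705]
eef_rot: [0.0, 0.992, 0.13, 0.0]
wrist_force: [-1.7, -1.2, 5.4]
opening: 0.427
grasp_force: 60.1
```

arm_command(
  dp=[
    [0,0,-0.05],
    [0,0,-0.13],
    [0,0,-0.25],
    [0,0,-0.4],
    [0,0,-0.4],
  ],
  turn=[
    [0,0,0],
    [0,0,0],
    [0,0,0],
    [0,0,0],
    [0,0,0],
  ],
  jaw=[0,0,0,0,0],
)

```text
time_s: 11.68
eef_pos: [0.5224, 0.0453, 0.1727]
eef_rot: [0.001, 0.991, 0.13, 0.003]
wrist_force: [0.5, -0.3, -5.3]
opening: 0.42
grasp_force: 61.1
```

```bash
python3 go.py .6517,-.1966,.17 .6517,-.1966,.0235
```

```text
.6517,-.1966,.17 units [0.2501 1.0683 0.0146]
.6517,-.1966,.0235 units [-0.0033 -0.0013  0.586 ]
tilt z [ 0.0061 -0.0007 -1.    ] y [ 0.258  -0.9662  0.0023] [0.5224 0.0453 0.1727] 0.41995488592927555 11.675
```

arm_command(
  dp=[
    [0.05,0.2,0],
    [0.1,0.4,0],
    [0.15,0.6,0],
    [0.2,0.8,0],
    [0.24,0.95,0],
  ],
  turn=[
    [0,0,0],
    [0,0,0],
    [0,0,0],
    [0,0,0],
    [0,0,0],
  ],
  jaw=[0,0,0,0,0],
)

```text
time_s: 12.3
eef_pos: [0.639, -0.1702, 0.1668]
eef_rot: [-0.001, 0.992, 0.129, -0.002]
wrist_force: [0.2, 1.4, -5.6]
opening: 0.423
grasp_force: 61.4
```

arm_command(
  dp=[
    [0.01,0.08,0],
    [0.01,0.118,0.1],
    [0.01,0.118,0.2],
    [0.01,0.118,0.3],
    [0.01,0.118,0.3],
  ],
  turn=[
    [0,0,0],
    [0,0,0],
    [0,0,0],
    [0,0,0],
    [0,0,0],
  ],
  jaw=[0,0,0,0,0],
)

```text
time_s: 12.92
eef_pos: [0.6465, -0.1943, 0.0904]
eef_rot: [-0.002, 0.991, 0.13, -0.003]
wrist_force: [-0.3, 1.1, -5.1]
opening: 0.421
grasp_force: 61.4
```

```bash
python3 go.py .6517,-.1966,.0235;  python3 - <<'E'
from h import *
s=camera("scene"); x,y=map(int,proj("scene",[.65,-.19,.04]))
cv2.imwrite("pics/s4c.png",cv2.resize(s[y-40:y+40,x-50:x+50],None,fx=6,fy=6,interpolation=cv2.INTER_CUBIC)); print(x-50,y-40)
E
```

```text
.6517,-.1966,.0235 units [0.0193 0.0156 0.2675]
tilt z [-0.0075  0.004  -1.    ] y [ 0.2583 -0.966  -0.0058] [ 0.6465 -0.1943  0.0904] 0.42083637095416676 12.925
202 146
```

View pics/s4c.png

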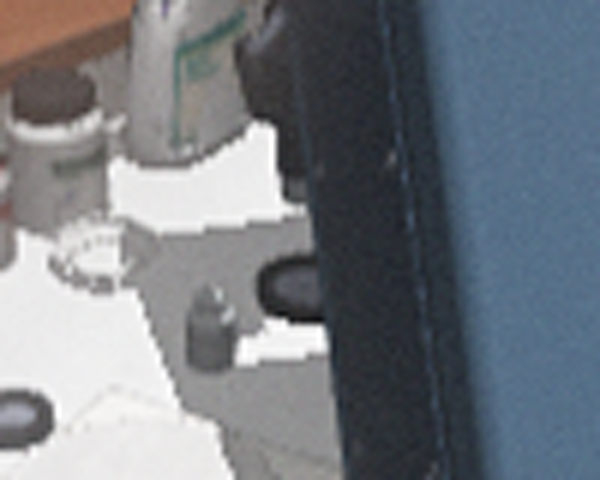

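The arm partly hides the held weight, and the case is at about (295,288). I'll let it settle before lowering.

arm_command(
  dp=[
    [0,0,0.05],
    [0,0,0.1],
    [0,0,0.14],
    [0,0,0.14],
    [0,0,0.14],
  ],
  turn=[
    [0,0,0],
    [0,0,0],
    [0,0,0],
    [0,0,0],
    [0,0,0],
  ],
  jaw=[0,0,0,0,0],
)

```text
time_s: 13.6
eef_pos: [0.6498, -0.1965, 0.06]
eef_rot: [0.0, 0.992, 0.13, 0.0]
wrist_force: [0.3, 0.7, -4.5]
opening: 0.423
grasp_force: 61.5
```

```bash
python3 go.py .6517,-.1966,.0235
```

```text
.6517,-.1966,.0235 units [0.007  0.0022 0.1461]
tilt z [ 0.0004 -0.0002 -1.    ] y [ 0.2579 -0.9662  0.0003] [ 0.6498 -0.1965  0.06  ] 0.4228675893276244 13.6
```

arm_command(
  dp=[
    [0.008,0.002,0.03],
    [0.008,0.002,0.07],
    [0.008,0.002,0.11],
    [0.008,0.002,0.135],
    [0.008,0.002,0.135],
  ],
  turn=[
    [0,0,0],
    [0,0,0],
    [0,0,0],
    [0,0,0],
    [0,0,0],
  ],
  jaw=[0,0,0,0,0],
)

```text
time_s: 14.22
eef_pos: [0.651, -0.1961, 0.025]
eef_rot: [-0.001, 0.992, 0.13, -0.001]
wrist_force: [-0.1, 0.1, -5.0]
opening: 0.425
grasp_force: 61.5
```

arm_command(
  dp=[
    [0,0,0.004],
    [0,0,0.008],
    [0,0,0.012],
    [0,0,0.014],
  ],
  turn=[
    [0,0,0],
    [0,0,0],
    [0,0,0],
    [0,0,0],
  ],
  jaw=[0,0,0,0],
)

```text
time_s: 14.72
eef_pos: [0.652, -0.1965, 0.0235]
eef_rot: [0.0, 0.992, 0.13, 0.0]
wrist_force: [-2.7, 2.6, 3.3]
opening: 0.422
grasp_force: 62.2
```

Seated at the predicted height. Release, then on to the medium weight.

arm_command(
  dp=[
    [0,0,-0.004],
    [0,0,-0.004],
    [0,0,-0.004],
    [0,0,-0.004],
    [0,0,-0.004],
  ],
  turn=[
    [0,0,0],
    [0,0,0],
    [0,0,0],
    [0,0,0],
    [0,0,0],
  ],
  jaw=[0.5,0.65,0.75,0.75,0.75],
)

```text
time_s: 15.35
eef_pos: [0.6517, -0.1964, 0.0235]
eef_rot: [0.0, 0.992, 0.13, 0.0]
wrist_force: [-0.1, 0.1, 0.2]
opening: 0.746
grasp_force: 0.0
```

arm_command(
  dp=[
    [0,0,-0.1],
    [0,0,-0.22],
    [0,0,-0.35],
    [0,0,-0.45],
    [0,0,-0.45],
  ],
  turn=[
    [0,0,0],
    [0,0,0],
    [0,0,0],
    [0,0,0],
    [0,0,0],
  ],
  jaw=[0.75,0.75,0.75,0.75,0.75],
)

```text
time_s: 15.98
eef_pos: [0.6533, -0.1972, 0.1388]
eef_rot: [0.001, 0.992, 0.13, 0.002]
wrist_force: [-0.2, 0.1, 0.3]
opening: 0.751
grasp_force: 0.0
```

```bash
python3 go.py .6393,-.1095,.13 .6393,-.1095,.018;  python3 - <<'E'
from h import *
s=camera("top"); x,y=map(int,proj("top",[.62,-.12,.04]))
cv2.imwrite("pics/t5c.png",cv2.resize(s[y-50:y+50,x-66:x+66],None,fx=6,fy=6,interpolation=cv2.INTER_CUBIC)); print(x-66,y-50)
E
```

```text
.6393,-.1095,.13 units [ 0.0361 -0.3534  0.0341]
.6393,-.1095,.018 units [-0.0018 -0.0016  0.448 ]
tilt z [ 0.0048 -0.0024 -1.    ] y [ 0.2579 -0.9662  0.0035] [ 0.6533 -0.1972  0.1388] 0.7509095114833092 15.975
196 122
```

View pics/t5c.png

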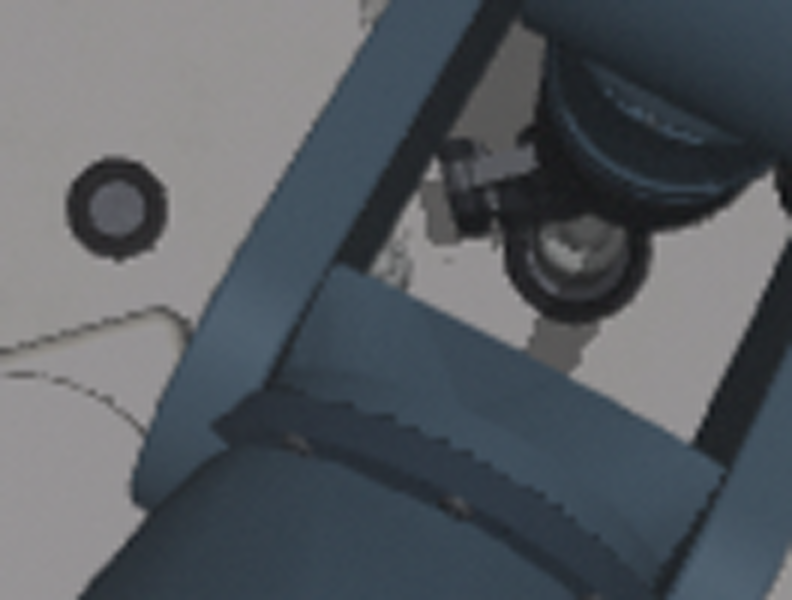

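The large weight stands in its well at crop (578,250). Now the medium weight.

arm_command(
  dp=[
    [0.01,-0.1,0],
    [0.02,-0.2,0],
    [0.03,-0.3,0],
    [0.036,-0.353,0.1],
    [0.036,-0.353,0.1],
  ],
  turn=[
    [0,0,0],
    [0,0,0],
    [0,0,0],
    [0,0,0],
    [0,0,0],
  ],
  jaw=[0.75,0.75,0.75,0.75,0.75],
)

```text
time_s: 16.65
eef_pos: [0.6356, -0.1057, 0.1087]
eef_rot: [-0.001, 0.991, 0.131, -0.002]
wrist_force: [0.4, -0.7, -0.2]
opening: 0.751
grasp_force: 0.0
```

arm_command(
  dp=[
    [0,0,0.1],
    [0,0,0.18],
    [0,0,0.24],
    [0,0,0.25],
    [0,0,0.25],
  ],
  turn=[
    [0,0,0],
    [0,0,0],
    [0,0,0],
    [0,0,0],
    [0,0,0],
  ],
  jaw=[0.75,0.75,0.75,0.75,0.75],
)

```text
time_s: 17.27
eef_pos: [0.6378, -0.109, 0.0488]
eef_rot: [0.0, 0.992, 0.13, 0.0]
wrist_force: [0.4, -0.2, -0.4]
opening: 0.749
grasp_force: 0.0
```

```bash
python3 go.py .6393,-.1095,.018
```

```text
.6393,-.1095,.018 units [0.0051 0.0034 0.123 ]
tilt z [ 0.0002 -0.0001 -1.    ] y [ 0.2577 -0.9662  0.0002] [ 0.6378 -0.109   0.0488] 0.7486480891277565 17.275
```

arm_command(
  dp=[
    [0.005,0.003,0.06],
    [0.005,0.003,0.11],
    [0.005,0.003,0.122],
    [0.005,0.003,0.122],
    [0.005,0.003,0.122],
  ],
  turn=[
    [0,0,0],
    [0,0,0],
    [0,0,0],
    [0,0,0],
    [0,0,0],
  ],
  jaw=[0.75,0.75,0.75,0.7,0.6],
)

```text
time_s: 17.9
eef_pos: [0.6394, -0.1093, 0.0184]
eef_rot: [0.0, 0.992, 0.13, 0.0]
wrist_force: [0.4, -0.1, -0.4]
opening: 0.597
grasp_force: 0.0
```

arm_command(
  dp=[
    [0,0,0],
    [0,0,0],
    [0,0,0],
    [0,0,0],
    [0,0,0],
  ],
  turn=[
    [0,0,0],
    [0,0,0],
    [0,0,0],
    [0,0,0],
    [0,0,0],
  ],
  jaw=[0.5,0.4,0.3,0.1,0],
)

```text
time_s: 18.52
eef_pos: [0.6394, -0.1093, 0.0187]
eef_rot: [0.0, 0.992, 0.13, 0.0]
wrist_force: [-1.9, 0.2, 5.7]
opening: 0.301
grasp_force: 58.9
```

arm_command(
  dp=[
    [0,0,0],
    [0,0,-0.05],
    [0,0,-0.15],
    [0,0,-0.3],
    [0,0,-0.5],
  ],
  turn=[
    [0,0,0],
    [0,0,0],
    [0,0,0],
    [0,0,0],
    [0,0,0],
  ],
  jaw=[0,0,0,0,0],
)

```text
time_s: 19.15
eef_pos: [0.6376, -0.1086, 0.1427]
eef_rot: [-0.001, 0.992, 0.13, -0.002]
wrist_force: [0.8, -0.1, -2.4]
opening: 0.299
grasp_force: 59.3
```

```bash
python3 go.py .521,.0395,.14 .521,.0395,.07
```

```text
.521,.0395,.14 units [-0.298  -0.6928  0.0133]
.521,.0395,.07 units [0.0008 0.0006 0.28  ]
tilt z [-0.0035  0.0014 -1.    ] y [ 0.2578 -0.9662 -0.0022] [ 0.6376 -0.1086  0.1427] 0.2990583941627686 19.15
```

arm_command(
  dp=[
    [-0.07,-0.17,0],
    [-0.15,-0.35,0],
    [-0.23,-0.52,0],
    [-0.28,-0.64,0],
    [-0.295,-0.69,0],
  ],
  turn=[
    [0,0,0],
    [0,0,0],
    [0,0,0],
    [0,0,0],
    [0,0,0],
  ],
  jaw=[0,0,0,0,0],
)

```text
time_s: 19.77
eef_pos: [0.5219, 0.0398, 0.1431]
eef_rot: [-0.0, 0.991, 0.131, -0.0]
wrist_force: [0.4, 0.0, -2.0]
opening: 0.297
grasp_force: 59.4
```

arm_command(
  dp=[
    [0,0,0],
    [0,0,0.05],
    [0,0,0.1],
    [0,0,0.1],
    [0,0,0.1],
  ],
  turn=[
    [0,0,0],
    [0,0,0],
    [0,0,0],
    [0,0,0],
    [0,0,0],
  ],
  jaw=[0,0,0,0,0],
)

```text
time_s: 20.4
eef_pos: [0.5233, 0.0381, 0.1177]
eef_rot: [-0.0, 0.992, 0.13, -0.0]
wrist_force: [-0.4, 0.2, -1.4]
opening: 0.299
grasp_force: 59.4
```

```bash
python3 go.py .5207,.0395,.0707;  python3 - <<'E'
from h import *
s=camera("scene"); x,y=map(int,proj("scene",[.52,.04,.07]))
cv2.imwrite("pics/s6c.png",cv2.resize(s[y-40:y+40,x-50:x+50],None,fx=6,fy=6,interpolation=cv2.INTER_CUBIC)); print(x-50,y-40)
E
```

```text
.5207,.0395,.0707 units [-0.0086 -0.0079  0.188 ]
tilt z [-0.0007  0.0001 -1.    ] y [ 0.2574 -0.9663 -0.0003] [0.5233 0.0381 0.1177] 0.2994070511128341 20.4
174 184
```

View pics/s6c.png

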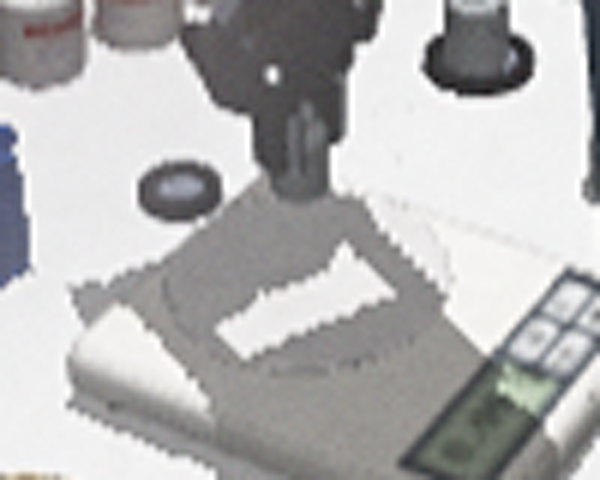

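The medium is held upright over the pan, the pan ellipse centre is at about (307,277), and the large weight is seated in its case at (478,55). Lowering gently.

arm_command(
  dp=[
    [-0.01,-0.006,0.05],
    [-0.01,-0.006,0.1],
    [-0.01,-0.006,0.14],
    [-0.01,-0.006,0.165],
    [-0.01,-0.006,0.165],
  ],
  turn=[
    [0,0,0],
    [0,0,0],
    [0,0,0],
    [0,0,0],
    [0,0,0],
  ],
  jaw=[0,0,0,0,0],
)

```text
time_s: 21.08
eef_pos: [0.5201, 0.0393, 0.0761]
eef_rot: [-0.0, 0.992, 0.13, -0.001]
wrist_force: [0.2, 0.1, -1.9]
opening: 0.294
grasp_force: 59.4
```

arm_command(
  dp=[
    [0,0,0.005],
    [0,0,0.01],
    [0,0,0.015],
    [0,0,0.015],
    [0,0,0.015],
  ],
  turn=[
    [0,0,0],
    [0,0,0],
    [0,0,0],
    [0,0,0],
    [0,0,0],
  ],
  jaw=[0,0,0,0,0],
)

```text
time_s: 21.7
eef_pos: [0.5205, 0.0393, 0.0731]
eef_rot: [0.0, 0.992, 0.13, 0.0]
wrist_force: [-0.4, 0.1, -2.2]
opening: 0.296
grasp_force: 59.4
```

arm_command(
  dp=[
    [0,0,0.002],
    [0,0,0.004],
    [0,0,0.006],
    [0,0,0.008],
    [0,0,0.008],
  ],
  turn=[
    [0,0,0],
    [0,0,0],
    [0,0,0],
    [0,0,0],
    [0,0,0],
  ],
  jaw=[0,0,0,0,0],
)

```text
time_s: 22.32
eef_pos: [0.5205, 0.0393, 0.071]
eef_rot: [-0.0, 0.992, 0.13, -0.0]
wrist_force: [0.3, 0.1, -1.3]
opening: 0.296
grasp_force: 59.4
```

arm_command(
  dp=[
    [0,0,0.001],
    [0,0,0.002],
    [0,0,0.003],
    [0,0,0.003],
  ],
  turn=[
    [0,0,0],
    [0,0,0],
    [0,0,0],
    [0,0,0],
  ],
  jaw=[0,0,0,0],
)

```text
time_s: 22.82
eef_pos: [0.5206, 0.0393, 0.0707]
eef_rot: [0.0, 0.992, 0.13, 0.0]
wrist_force: [-3.9, 0.1, 4.9]
opening: 0.3
grasp_force: 60.2
```

Gentle contact (about 5 N). Release, rise, and look.

arm_command(
  dp=[
    [0,0,-0.001],
    [0,0,-0.001],
    [0,0,-0.001],
    [0,0,-0.001],
    [0,0,-0.001],
  ],
  turn=[
    [0,0,0],
    [0,0,0],
    [0,0,0],
    [0,0,0],
    [0,0,0],
  ],
  jaw=[0.35,0.45,0.6,0.7,0.7],
)

```text
time_s: 23.45
eef_pos: [0.5205, 0.0393, 0.0705]
eef_rot: [-0.0, 0.992, 0.13, -0.0]
wrist_force: [0.0, 0.6, -0.8]
opening: 0.703
grasp_force: 0.0
```

arm_command(
  dp=[
    [0,0,-0.1],
    [0,0,-0.2],
    [0,0,-0.3],
    [0,0,-0.4],
    [0,0,-0.4],
  ],
  turn=[
    [0,0,0],
    [0,0,0],
    [0,0,0],
    [0,0,0],
    [0,0,0],
  ],
  jaw=[0.7,0.7,0.7,0.8,1],
)

```text
time_s: 24.08
eef_pos: [0.5221, 0.0391, 0.1726]
eef_rot: [0.001, 0.992, 0.13, 0.002]
wrist_force: [0.6, 1.0, -0.8]
opening: 0.985
grasp_force: 0.0
```

```bash
python3 go.py .465,-.306,.17 .465,-.306,.016
```

```text
.465,-.306,.17 units [-0.5765  1.2747  0.0104]
.465,-.306,.016 units [-0.0026 -0.0011  0.616 ]
tilt z [ 0.0046 -0.0007 -1.    ] y [ 0.2579 -0.9662  0.0018] [0.5221 0.0391 0.1726] 0.9846812303836133 24.075
```

```bash
python3 - <<'E'
from h import *
s=camera("scene"); t=camera("top"); cv2.imwrite("pics/s7.png",s); cv2.imwrite("pics/t7.png",t)
f=lambda n,im,X,w,h:(lambda p:(print(n,int(p[0])-w,int(p[1])-h),cv2.resize(im[int(p[1])-h:int(p[1])+h,int(p[0])-w:int(p[0])+w],(396,396),interpolation=cv2.INTER_CUBIC))[1])(proj(n,X))
cv2.imwrite("pics/m7.png",np.hstack([f("scene",s,[.4625,-.3056,.02],33,33),f("top",t,[.4625,-.3056,.02],33,33)]))
E
```

```text
scene 283 167
top 300 202
```

View pics/m7.png

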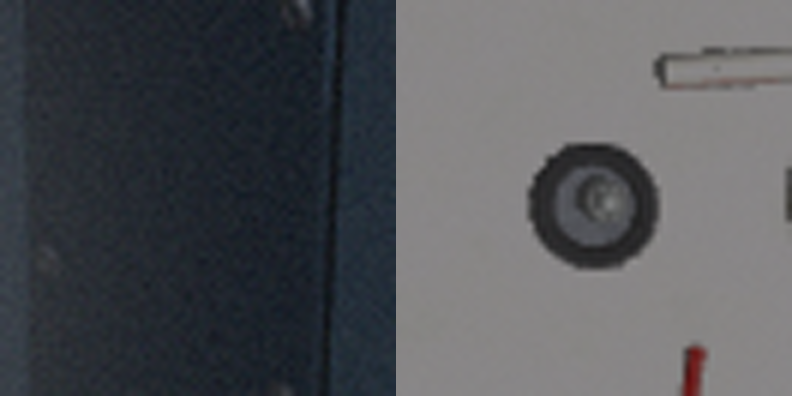

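The small weight's knob is at crop (604,202), matching the first reading; the scene camera is still blocked. Moving over it.

arm_command(
  dp=[
    [-0.09,0.2,0],
    [-0.18,0.4,0],
    [-0.27,0.6,0],
    [-0.36,0.8,0],
    [-0.45,1.0,0],
  ],
  turn=[
    [0,0,0],
    [0,0,0],
    [0,0,0],
    [0,0,0],
    [0,0,0],
  ],
  jaw=[1,1,0.8,0.7,0.7],
)

```text
time_s: 24.8
eef_pos: [0.475, -0.2325, 0.169]
eef_rot: [-0.001, 0.992, 0.13, -0.001]
wrist_force: [0.4, 0.3, -0.8]
opening: 0.699
grasp_force: 0.0
```

arm_command(
  dp=[
    [-0.08,0.16,0],
    [-0.12,0.27,0.1],
    [-0.12,0.27,0.2],
    [-0.12,0.27,0.3],
    [-0.12,0.27,0.3],
  ],
  turn=[
    [0,0,0],
    [0,0,0],
    [0,0,0],
    [0,0,0],
    [0,0,0],
  ],
  jaw=[0.7,0.7,0.7,0.7,0.7],
)

```text
time_s: 25.42
eef_pos: [0.4625, -0.3023, 0.092]
eef_rot: [-0.003, 0.992, 0.13, -0.002]
wrist_force: [0.3, -0.1, 0.6]
opening: 0.698
grasp_force: 0.0
```

arm_command(
  dp=[
    [0,0,0.05],
    [0,0,0.08],
    [0,0,0.08],
  ],
  turn=[
    [0,0,0],
    [0,0,0],
    [0,0,0],
  ],
  jaw=[0.7,0.7,0.7],
)

```text
time_s: 25.8
eef_pos: [0.4645, -0.3039, 0.0752]
eef_rot: [-0.0, 0.991, 0.13, -0.0]
wrist_force: [-0.2, -0.8, 0.2]
opening: 0.701
grasp_force: 0.0
```

```bash
python3 go.py .465,-.3055,.0155; python3 - <<'E'
from h import *
t=camera("top"); x,y=map(int,proj("top",[.46,-.2,.02]))
s=camera("scene"); x2,y2=map(int,proj("scene",[.46,-.3,.02]))
a=cv2.resize(t[y-50:y+50,x-50:x+50],(396,396),interpolation=cv2.INTER_CUBIC)
x,y=map(int,proj("top",[.52,.04,.06])); print(x-33,y-33)
b=cv2.resize(t[y-33:y+33,x-33:x+33],(396,396),interpolation=cv2.INTER_CUBIC)
cv2.imwrite("pics/m8.png",np.hstack([a,b]))
E
```

```text
.465,-.3055,.0155 units [0.0004 0.0067 0.2387]
tilt z [-0.0005  0.0005 -1.    ] y [ 0.2581 -0.9661 -0.0006] [ 0.4645 -0.3039  0.0752] 0.7012452356345269 25.8
164 176
```

View pics/m8.png

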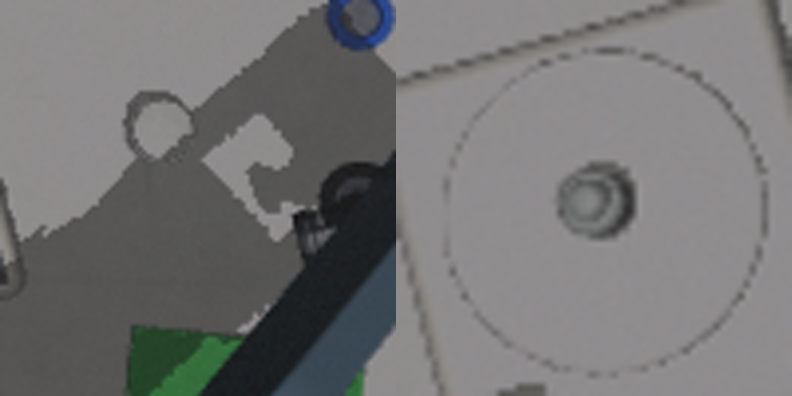

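The medium stands upright on the pan, its knob at (588,199) and the pan circle centre at (606,212). I'll check the offset while descending on the small weight.

arm_command(
  dp=[
    [0,0.006,0.06],
    [0,0.006,0.12],
    [0,0.006,0.18],
    [0,0.006,0.23],
    [0,0.006,0.238],
  ],
  turn=[
    [0,0,0],
    [0,0,0],
    [0,0,0],
    [0,0,0],
    [0,0,0],
  ],
  jaw=[0.7,0.7,0.7,0.7,0.7],
)

```text
time_s: 26.52
eef_pos: [0.4643, -0.3049, 0.0145]
eef_rot: [-0.001, 0.992, 0.13, -0.001]
wrist_force: [-0.3, 0.0, -0.0]
opening: 0.698
grasp_force: 0.0
```

arm_command(
  dp=[
    [0,0,0],
    [0,0,0],
    [0,0,0],
    [0,0,0],
    [0,0,0],
  ],
  turn=[
    [0,0,0],
    [0,0,0],
    [0,0,0],
    [0,0,0],
    [0,0,0],
  ],
  jaw=[0.6,0.5,0.4,0.3,0.2],
)

```text
time_s: 27.15
eef_pos: [0.4652, -0.3059, 0.0163]
eef_rot: [0.0, 0.992, 0.13, 0.0]
wrist_force: [-0.0, 0.1, 1.5]
opening: 0.203
grasp_force: 7.8
```

arm_command(
  dp=[
    [0,0,0],
    [0,0,0],
    [0,0,0],
    [0,0,0],
  ],
  turn=[
    [0,0,0],
    [0,0,0],
    [0,0,0],
    [0,0,0],
  ],
  jaw=[0.1,0,0,0],
)

```text
time_s: 27.65
eef_pos: [0.4653, -0.3059, 0.0165]
eef_rot: [0.0, 0.992, 0.13, 0.0]
wrist_force: [-0.9, 0.4, 5.7]
opening: 0.169
grasp_force: 58.6
```

```bash
python3 -c "
from h import *
print(at('top',198.6,210.9,.052),at('top',195.6,208.8,.098))
o=get_obs();print(o['eef_pos'],o['wrist_force'])"
```

```text
[0.5175 0.0388 0.052 ] [0.521  0.0384 0.098 ]
[ 0.4653 -0.3059  0.0165] [-0.8714  0.4064  5.6905]
```

The medium is within about 3 mm of the pan centre and the small weight is gripped. Lifting it.

arm_command(
  dp=[
    [0,0,-0.04],
    [0,0,-0.12],
    [0,0,-0.25],
    [0,0,-0.4],
    [0,0,-0.55],
  ],
  turn=[
    [0,0,0],
    [0,0,0],
    [0,0,0],
    [0,0,0],
    [0,0,0],
  ],
  jaw=[0,0,0,0,0],
)

```text
time_s: 28.28
eef_pos: [0.4648, -0.3054, 0.1548]
eef_rot: [-0.0, 0.992, 0.13, -0.0]
wrist_force: [0.2, -0.0, -0.7]
opening: 0.17
grasp_force: 58.7
```

```bash
python3 go.py .6658,.0087,.15 .6658,.0087,.0165; python3 -c "
from bench import *; print(get_obs()['grasp_force'])"
```

```text
.6658,.0087,.15 units [ 1.1008 -1.0067  0.0193]
.6658,.0087,.0165 units [0.0001 0.0002 0.534 ]
tilt z [-0.0002  0.0003 -1.    ] y [ 0.2578 -0.9662 -0.0004] [ 0.4648 -0.3054  0.1548] 0.17008147162252152 28.275
58.74222678306978
```

arm_command(
  dp=[
    [0.15,-0.14,0],
    [0.31,-0.28,0],
    [0.46,-0.42,0],
    [0.62,-0.57,0],
    [0.77,-0.7,0],
  ],
  turn=[
    [0,0,0],
    [0,0,0],
    [0,0,0],
    [0,0,0],
    [0,0,0],
  ],
  jaw=[0,0,0,0,0],
)

```text
time_s: 28.9
eef_pos: [0.6065, -0.0851, 0.1538]
eef_rot: [-0.0, 0.991, 0.13, -0.0]
wrist_force: [1.2, -0.5, -0.7]
opening: 0.175
grasp_force: 58.7
```

arm_command(
  dp=[
    [0.15,-0.14,0],
    [0.25,-0.24,0],
    [0.33,-0.307,0],
    [0.33,-0.307,0.1],
    [0.33,-0.307,0.2],
  ],
  turn=[
    [0,0,0],
    [0,0,0],
    [0,0,0],
    [0,0,0],
    [0,0,0],
  ],
  jaw=[0,0,0,0,0],
)

```text
time_s: 29.52
eef_pos: [0.666, 0.0091, 0.1033]
eef_rot: [0.0, 0.991, 0.131, 0.0]
wrist_force: [-0.5, -0.3, -0.3]
opening: 0.171
grasp_force: 58.7
```

arm_command(
  dp=[
    [0,0,0.05],
    [0,0,0.1],
    [0,0,0.1],
    [0,0,0.1],
  ],
  turn=[
    [0,0,0],
    [0,0,0],
    [0,0,0],
    [0,0,0],
  ],
  jaw=[0,0,0,0],
)

```text
time_s: 30.02
eef_pos: [0.6665, 0.0082, 0.0794]
eef_rot: [0.0, 0.992, 0.13, 0.001]
wrist_force: [0.2, 0.5, -0.3]
opening: 0.169
grasp_force: 58.7
```

```bash
python3 go.py .6658,.0087,.0165; python3 - <<'E'
from h import *
s=camera("scene"); x,y=map(int,proj("scene",[.666,.009,.03]))
cv2.imwrite("pics/s9c.png",cv2.resize(s[y-40:y+40,x-50:x+50],None,fx=6,fy=6,interpolation=cv2.INTER_CUBIC)); print(x-50,y-40)
E
```

```text
.6658,.0087,.0165 units [-0.0024 -0.0026  0.2518]
tilt z [ 0.0014 -0.0002 -1.    ] y [ 0.2577 -0.9662  0.0005] [0.6665 0.0082 0.0794] 0.1689739858319346 30.025
153 169
```

View pics/s9c.png

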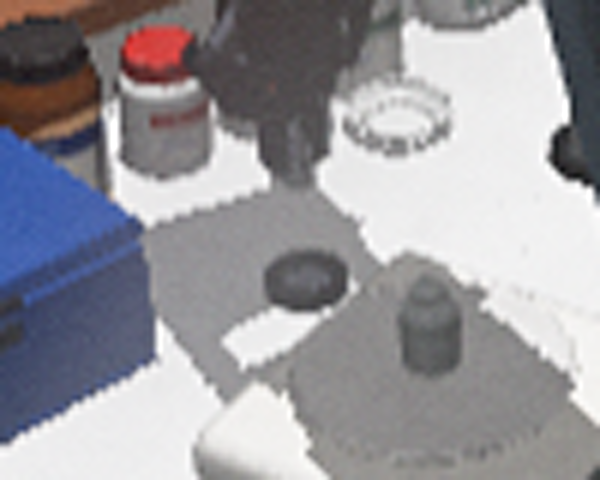

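The small weight is held upright at (293,180), above the case at (306,280). The medium stands alone on the pan. Lowering.

arm_command(
  dp=[
    [-0.003,-0.003,0.06],
    [-0.003,-0.003,0.12],
    [-0.003,-0.003,0.18],
    [-0.003,-0.003,0.21],
    [-0.003,-0.003,0.21],
  ],
  turn=[
    [0,0,0],
    [0,0,0],
    [0,0,0],
    [0,0,0],
    [0,0,0],
  ],
  jaw=[0,0,0,0,0],
)

```text
time_s: 30.7
eef_pos: [0.6642, 0.0091, 0.0248]
eef_rot: [-0.0, 0.992, 0.13, -0.001]
wrist_force: [0.5, 0.5, -0.8]
opening: 0.169
grasp_force: 58.7
```

arm_command(
  dp=[
    [0,0,0.01],
    [0,0,0.02],
    [0,0,0.03],
    [0,0,0.036],
    [0,0,0.036],
  ],
  turn=[
    [0,0,0],
    [0,0,0],
    [0,0,0],
    [0,0,0],
    [0,0,0],
  ],
  jaw=[0,0,0,0,0],
)

```text
time_s: 31.32
eef_pos: [0.6648, 0.009, 0.0169]
eef_rot: [-0.0, 0.992, 0.13, -0.0]
wrist_force: [0.4, -0.2, 0.2]
opening: 0.17
grasp_force: 58.7
```

arm_command(
  dp=[
    [0,0,0.002],
    [0,0,0.004],
    [0,0,0.006],
    [0,0,0.006],
  ],
  turn=[
    [0,0,0],
    [0,0,0],
    [0,0,0],
    [0,0,0],
  ],
  jaw=[0,0,0,0],
)

```text
time_s: 31.82
eef_pos: [0.6652, 0.009, 0.0165]
eef_rot: [0.0, 0.991, 0.13, 0.0]
wrist_force: [-3.0, 0.2, 5.9]
opening: 0.17
grasp_force: 59.5
```

Floor contact is at the predicted height. Releasing, rising and moving clear.

arm_command(
  dp=[
    [0,0,-0.003],
    [0,0,-0.003],
    [0,0,-0.003],
    [0,0,-0.003],
    [0,0,-0.003],
  ],
  turn=[
    [0,0,0],
    [0,0,0],
    [0,0,0],
    [0,0,0],
    [0,0,0],
  ],
  jaw=[0.25,0.4,0.55,0.6,0.6],
)

```text
time_s: 32.45
eef_pos: [0.6649, 0.009, 0.0162]
eef_rot: [-0.0, 0.992, 0.13, -0.0]
wrist_force: [0.3, -0.5, -0.0]
opening: 0.603
grasp_force: 0.0
```

arm_command(
  dp=[
    [0,0,-0.1],
    [0,0,-0.2],
    [0,0,-0.35],
    [0,0,-0.5],
    [0,0,-0.6],
  ],
  turn=[
    [0,0,0],
    [0,0,0],
    [0,0,0],
    [0,0,0],
    [0,0,0],
  ],
  jaw=[0.6,0.6,0.6,0.6,0.6],
)

```text
time_s: 33.08
eef_pos: [0.6657, 0.0089, 0.1687]
eef_rot: [0.0, 0.992, 0.13, 0.001]
wrist_force: [0.8, -1.7, 0.2]
opening: 0.6
grasp_force: 0.0
```

arm_command(
  dp=[
    [-0.1,0.15,0],
    [-0.2,0.3,0],
    [-0.3,0.5,-0.1],
    [-0.4,0.7,-0.2],
    [-0.5,0.9,-0.2],
  ],
  turn=[
    [0,0,0],
    [0,0,0],
    [0,0,0],
    [0,0,0],
    [0,0,0],
  ],
  jaw=[0.6,0.6,0.6,0.6,0.6],
)

```text
time_s: 33.7
eef_pos: [0.603, -0.243, 0.2195]
eef_rot: [0.002, 0.991, 0.13, 0.002]
wrist_force: [0.9, -0.8, -0.1]
opening: 0.604
grasp_force: 0.0
```

arm_command(
  dp=[
    [-0.1,0.2,0],
    [-0.2,0.4,0],
    [-0.3,0.6,0],
    [-0.4,0.8,0],
    [-0.4,0.8,0],
  ],
  turn=[
    [0,0,0],
    [0,0,0],
    [0,0,0],
    [0,0,0],
    [0,0,0],
  ],
  jaw=[0.6,0.6,0.6,0.6,0.6],
)

```text
time_s: 34.33
eef_pos: [0.5549, -0.464, 0.2156]
eef_rot: [0.0, 0.992, 0.127, -0.0]
wrist_force: [-1.0, 0.5, -0.0]
opening: 0.603
grasp_force: 0.0
```

```bash
python3 - <<'E'
from h import *
t=camera("top"); s=camera("scene")
f=lambda n,im,X:(lambda p:cv2.resize(im[int(p[1])-22:int(p[1])+22,int(p[0])-22:int(p[0])+22],(264,264),interpolation=cv2.INTER_CUBIC))(proj(n,X))
P=[[.52,.04,.07],[.652,-.196,.03],[.666,.009,.02]]
cv2.imwrite("pics/m10.png",np.vstack([np.hstack([f(n,i,X) for X in P]) for n,i in(("top",t),("scene",s))]))
cv2.imwrite("pics/t10.png",cv2.resize(t,(800,600)))
print(get_obs()["eef_pos"],get_obs()["time_s"])
E
```

```text
[ 0.5567 -0.4599  0.2157] 34.425
```

View pics/m10.png

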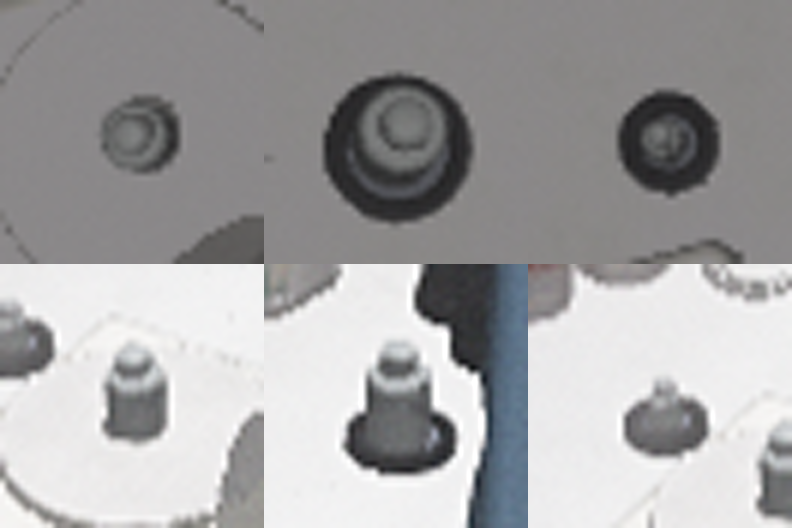

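View pics/t10.png

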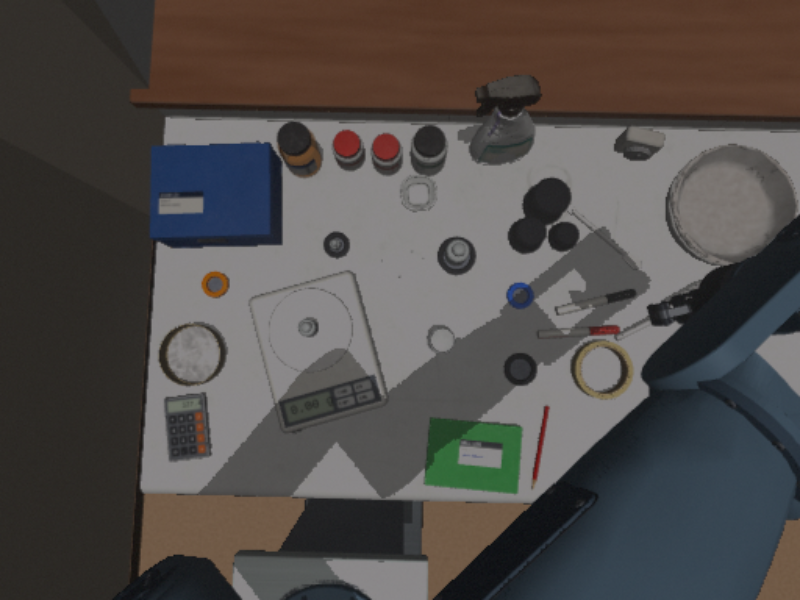

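All three stand upright: the medium alone mid-pan at (308,327), the large seated at (457,252), and the small seated at (337,243). The jar (441,338) and the tape roll (602,369) have not moved. I'll let the arm settle and hand in.

arm_command(
  dp=[
    [0,0,0],
    [0,0,0],
    [0,0,0],
    [0,0,0],
  ],
  turn=[
    [0,0,0],
    [0,0,0],
    [0,0,0],
    [0,0,0],
  ],
  jaw=[0.6,0.6,0.6,0.6],
)

```text
time_s: 34.92
eef_pos: [0.5574, -0.4592, 0.2165]
eef_rot: [0.0, 0.991, 0.13, 0.0]
wrist_force: [-0.4, 0.1, 0.7]
opening: 0.598
grasp_force: 0.0
```

```bash
python3 -c "
from bench import *
print(hand_in())"
```

```text
the job is handed in; nothing more can be done
None
```

The job is handed in at about 35 s: the medium weight stands alone on the pan, about 3 mm or less from its centre, the large and small weights are fully down in their own cases, and the jar and tape roll were not moved.

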